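Dock the reagent carrier under the hold-down bar and load it

ROBOT

A 6-joint arm with a two-finger parallel gripper is mounted at the origin on a cart in front of the work surface, level with it; the furniture and walls round the work are solid. World frame = base frame: x ahead of the robot, y to its left, z up, the work surface at z = 0. Lengths are in m, angles in rad, forces in N, time in s.
With the tool pointing down it reaches from about 0.35 to 0.975 m from the base axis. Payload 4.9 kg.
Tool frame: the origin (TCP) lies at the very end of the fingers, on their centre line; the grasp point (between the pads) lies 19 mm behind it; z points along the fingers, y is the line along which they close (so a half turn about z gives the same grasp; the last joint's range is limited). The gripper opens to 85 mm and grips with 20 to 120 N. Pads are 22 mm wide; open, the fingers measure 114 mm over their backs; the gripper's body (76 mm by 85 mm) begins 54 mm behind the grasp point. The pads swing forward as they close: fully open they stand 13 mm farther back than shut.
Start: joints at [1.223, 0.053, 1.613, -0, 1.476, -0.119], TCP at [0.142, 0.609, 0.231] pointing down, gripper open.
Joint ranges: [-3.01, 3.01], [-1.01, 2.22], [0.06, 2.58], [-1.02, 4.17], [0.09, 2.62], [-3.14, 3.14]. Speed limits (rad/s): [2.57, 2.57, 3.14, 3.14, 3.14, 3.14].

INTERFACE

Orientations are given as a rotation vector (axis times angle).
In Python, from station import get_obs, optics, ctrl gives the robot as it stands.
- The arm moves only by the shell command python3 -m pendant 'ROWS' [FORCE]. ROWS is JSON, a list of rows, each a list of 3 entries, a list of its own where there are three numbers: the shift along the tool's x, y, z in mm, then the turn, a rotation vector about the tool's x, y, z in rad, then the opening, from 0 (shut) to 1 (fully open). A call has 1 to 12 rows; each row shifts and turns the commanded pose from where the row before left it, along the tool's axes as they then stand; what a row does not reach is not made up. A row lasts 1/12 s, in which the tool goes at most 41.7 mm and 7.16 degrees, less where a joint would pass 70% of its speed; a pose out of reach is approached as far as the arm can. A call is refused whole if a number of a shift passes 41.7 or a number of a turn 0.125, either way. A call with a gripper value outside its range is refused whole. The fingers move at their own pace and stop on an object; FORCE is the grip in N (left out, the last holds). Time passes only in rows, so rows that do not move let the fingers close. It gives the time, the measured TCP pose, the force, the opening and the grip force at its end, in the units of the state.
- get_obs(): the state, without advancing time (a new reading comes with each control period).
- optics.get_image(name): name is "side" or "top" or "wrist"; returns the picture (384x512x3 uint8, red, green, blue); there is no depth.
- optics.camera_model(name): a dict with "fx", "fy", "cx", "cy" (pixels), "distortion" ([k1, k2, p1, p2, k3] as OpenCV has them; the pictures are not rectified), "cam_to_world" (4x4, takes a point from camera to world coordinates). Camera axes: x right, y up, looking along -z (the intrinsics and any distortion apply to the point x, -y, -z); pixel columns grow to the right and rows downward; lengths in m; the calibration is good to about 2 mm. A picture is of the moment at which its call begins: read the wrist's pose just before it. camera_model takes no time and is no camera call; for the wrist camera it gives the pose at the moment of the call.
- ctrl.finish_job(): hands the job in; it is judged then, once.
The state is a dict: "t": time; "q": joint angles; "dq": joint speeds; "effort": joint torques, N m; "tool_pos": TCP position; "tool_rot": TCP orientation; "contact_force": force on the tool from outside, world axes, zero at the start; "wrist_torque": the same for the moment, N m; "opening": finger opening in m; "grip_force": force on a finger pad.
Only numpy, scipy, OpenCV 4.12 (cv2) and the standard library are available. Lean on these libraries where they do the work, as an engineer would, in place of code of your own. Each camera call takes 0.05 s, during which the arm holds its last target. There are 200 camera calls.

TASK

Slide the grey two-cell carrier's flat tongue level under the fixed metal bar of the white docking station, until the carrier is fully home against the bar, and swing the station's latch arm shut behind it. Then set the two reagent bottles that stand free to the left of the carrier gently into the carrier, one per cell, upright on the cell floors: the tall wide bottle in the larger cell and the shorter one in the smaller cell. Do not tip or drop a bottle, and leave the timer where it is.

Things in the scene. Friction and masses are not known exactly. Their poses are not given: they have to be found in the camera images.
- carrier: Loose grey carrier, 0.3 kg nominal, flat on the bench. Origin: on its underside, below the handle's centre; x along the tongue, z up. Tray x -41 to +41, y -81 to +65 mm: bottom 8 mm thick, 4 mm walls up to z = 34; a 10 mm divider along x at y = 0 makes a larger (-y) and a smaller (+y) cell.
- handle_top (a point): Centre of the top of the carrier's handle, 70 mm above its underside: an upright fin on the divider, 44 mm long in the carrier's x, 10 mm thick in y. Grip it from above, across y.
- tongue_tip (a point): Middle of the end of the carrier's flat tongue, at x = 106, z = 4 mm of the carrier. The tongue is 8 mm thick, flush with the underside, 80 mm wide (y -40 to +40) from the tray to x = 95 mm, then 68 mm wide to its end.
- large_cell (a point): Centre of the larger cell's floor (carrier x 0, y -41, z 8 mm); inside 74 mm in x, 72 mm in y, 26 mm deep. For the tall bottle.
- small_cell (a point): Centre of the smaller cell's floor (carrier x 0, y +33, z 8 mm); inside 74 mm in x, 56 mm in y, 26 mm deep. For the shorter bottle.
- dock: Fixed docking station. Origin on the bench exactly below where the carrier's handle must be when home (origins agree in x, y, axes parallel, carrier's underside on the floor plate); z up. White floor plate 6 mm thick, x -91 to +74, y -89 to +95 mm. The carrier enters in +x, over the plate, until its tray meets the cheeks under the bar.
- slot_mouth (a point): Middle of the slot's lower edge on the floor plate, at x = 41, y = 0, z = 6 mm of the station. The slot is 86 mm wide in y, 14 mm high, 28 mm deep in x, between two cheeks under a steel bar whose top is 34 mm above the bench (screw heads 37). Home, the tongue's end sticks out behind the bar.
- latch (a joint): Flat latch arm on a vertical pivot, rad. 0 = shut, at a stop: it points along the station's -y, its face 3 mm behind the home tray. Grows as it opens, clockwise from above; at 1.57 it points along the station's -x, clear of the carrier; limit 2.0. Starts open at 1.55 to 1.9 and stays where left: friction about 0.04 N m, no spring.
- latch_post (a point): Centre of the top of the black upright post on the latch arm, 14 mm diameter, 50 mm from the pivot, from 20 to 72 mm above the bench; push or pinch it to swing the arm.
- latch_pivot (a point): Point on the latch arm's pivot axis, at x = -50, y = +82 mm of the station. The arm is 12 mm wide, lies 9 to 20 mm above the bench and reaches 60 mm from this axis.
- tall_bottle: The tall wide reagent bottle (white, orange screw cap), 60 mm diameter, 127 mm high, 0.12 kg nominal; the cap, 31 mm diameter, is the top 28 mm, a sloping shoulder close below. Origin: centre of the underside, z up along the bottle. Starts upright on the bench; its yaw does not matter. The bottles may swap places.
- short_bottle: The shorter reagent bottle (amber, white screw cap), 48 mm diameter, 97 mm high, 0.12 kg nominal; the cap, 25 mm diameter, is the top 28 mm. Origin: centre of the underside, z up along the bottle. Starts upright on the bench; its yaw does not matter.
- timer: Bystander: white bench timer 62 by 62 by 19 mm lying flat near the back; origin centre of the underside. To its left stands a fixed red sharps box, about x 0.60 to 0.74, y 0.06 to 0.25 m, up to 150 mm high: carry things past it on the robot's side.
- tube_rack: Bystander, fixed to the bench: white tube rack 68 by 118 by 54 mm near the back left; origin centre of the underside. To its left stands a tall fixed pink bin, rim from about x = 0.56, y = 0.32 m: keep the wrist clear of it.
Things that resemble listed ones, but are neither listed nor needed, are in the scene too. Leave any black look-alike of the short_bottle alone.

How it is judged:
By the outcome, as a careful person would: the job done as asked, in the order asked, and still so for the second after the job is handed in, with the robot touching nothing.
It also fails if it takes over 72 s, if anything falls off the work surface, if the arm or the gripper's body presses on something with over 40 N, if the wrist force passes 120 N, or if a joint passes its speed limit or range.

## Working session

There is one attempt and no reset: what is moved stays moved. The work goes in short steps, Python scripts to look and compute and a shell command to move; the robot and the scene stay as the last step left them, time stands still between calls to the robot, and variables do not carry over. Pictures are saved under pics/ and viewed, at most 10 in all, crops included, and the job is handed in when it is done.

```bash
ls; mkdir -p pics; python3 - <<'E'
from station import get_obs, optics, ctrl
import cv2
o=get_obs();print(o)
for n in("top","side"):
    im=optics.get_image(n);cv2.imwrite(f"pics/{n}0.png",cv2.resize(im[:,:,::-1],(800,600),interpolation=cv2.INTER_CUBIC)); cv2.imwrite(f"raw_{n}0.png",im[:,:,::-1])
    print(optics.camera_model(n))
E
```

```text
pics
{'t': 0.0, 'q': array([ 1.22301313e+00,  5.33658539e-02,  1.61433866e+00,  2.85502361e-05,
        1.47600215e+00, -1.18969335e-01]), 'dq': array([-1.97580802e-03,  1.14316096e-03,  9.61118506e-06,  4.64218679e-04,
        5.43659736e-04, -1.95649085e-03]), 'effort': array([-9.09307764e-04, -3.93668675e+01, -3.70179713e+01, -8.69686505e-05,
        6.86953063e-03,  3.91529966e-06]), 'tool_pos': array([0.14151681, 0.60810846, 0.23003077]), 'tool_rot': array([-0.35858152, -3.12053971,  0.00321982]), 'contact_force': array([ 0.3894981 ,  0.35006349, -0.02969692]), 'wrist_torque': array([ 0.0257346 , -0.01883653,  0.03628261]), 'grip_force': 0.0, 'opening': 0.08548919805048638}
{'fx': 413.668417652563, 'fy': 413.668417652563, 'cx': 253.87483856227382, 'cy': 191.46008197238683, 'distortion': array([0.01410223, 0.        , 0.        , 0.        , 0.        ]), 'cam_to_world': array([[ 0.00830336,  0.99418795, -0.10733764,  0.38236109],
       [-0.99996034,  0.00860113,  0.00231155,  0.13394184],
       [ 0.00322135,  0.10731419,  0.99421994,  1.33282123],
       [ 0.        ,  0.        ,  0.        ,  1.        ]])}
{'fx': 354.80966008713625, 'fy': 354.80966008713625, 'cx': 254.29967494543632, 'cy': 195.42488798293718, 'distortion': array([-0.03707008,  0.        ,  0.        ,  0.        ,  0.        ]), 'cam_to_world': array([[-0.9838709 ,  0.13090677, -0.12190761,  0.38431659],
       [-0.17815795, -0.65593285,  0.73349291,  0.947251  ],
       [ 0.01605598,  0.74338114,  0.66867532,  0.80987129],
       [ 0.        ,  0.        ,  0.        ,  1.        ]])}
```

View pics/top0.png

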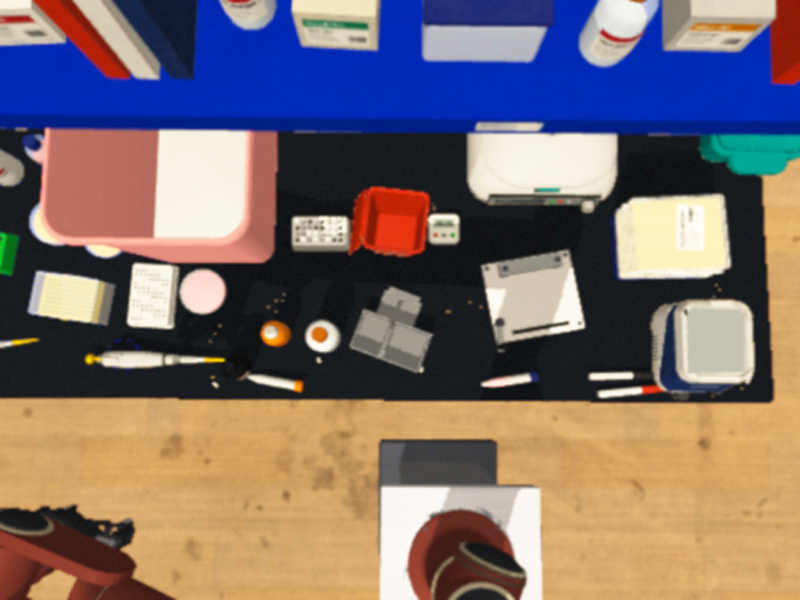

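View pics/side0.png

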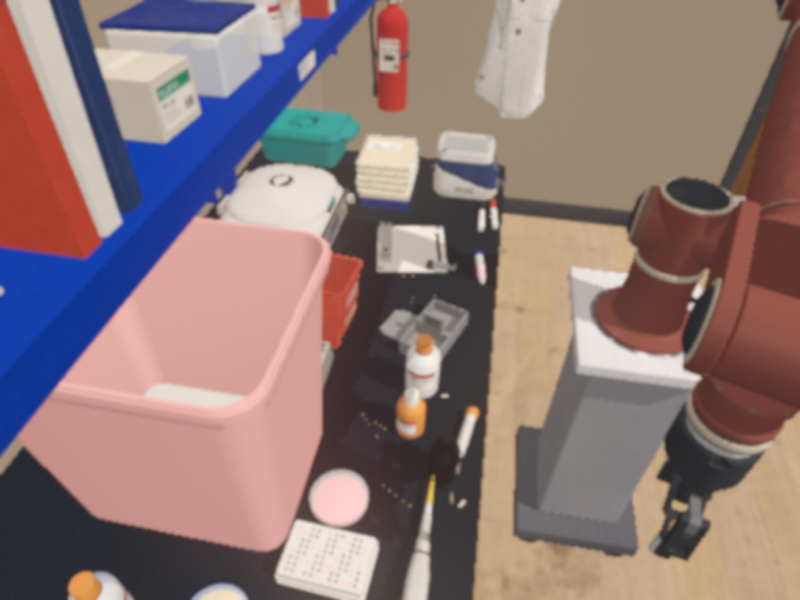

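The top view shows the carrier at about (395,330), the station at (533,297) with its bar on the far side, the tall bottle at (322,336) and the amber bottle with a white cap at (275,333). The black look-alike is at (236,368). Another orange-capped white bottle stands at the far lower left of the side view, off the work area, so it isn't the one meant. I'll confirm in an enlarged crop.

```bash
python3 - <<'E'
import cv2
im=cv2.imread("raw_top0.png")[155:245,145:385]
im=cv2.convertScaleAbs(im,alpha=1.3,beta=15)
a=cv2.resize(im[:,:110],None,fx=7,fy=7,interpolation=cv2.INTER_CUBIC)[:,:]
cv2.imwrite("pics/cA.png",a[:600,:800])
b=cv2.resize(im[:,65:179-10+65-65] if 0 else cv2.imread("raw_top0.png")[155:225,300:385],None,fx=8,fy=8,interpolation=cv2.INTER_CUBIC)
cv2.imwrite("pics/cB.png",b);print(a.shape,b.shape)
E
```

```text
(630, 770, 3) (560, 680, 3)
```

View pics/cA.png

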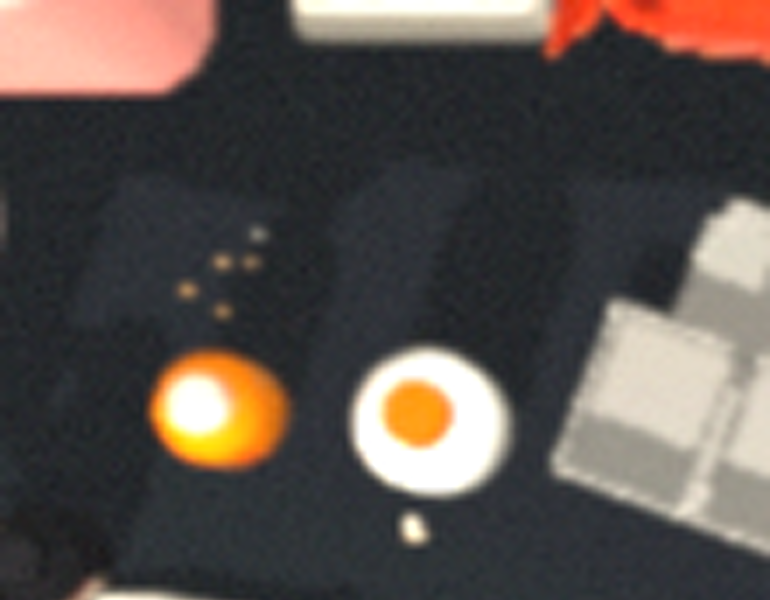

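View pics/cB.png

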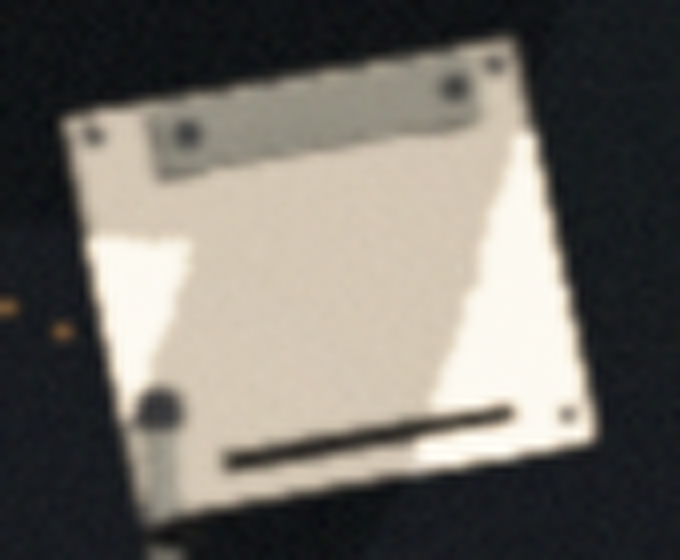

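Crop A: orange cap of the white tall bottle at (417,412), white cap of the amber short bottle at (198,404). Those match the descriptions. Crop B: plate corners at (65,118), (515,40), (597,438), (145,525); bar on the far (+x) side. One more crop for the carrier and latch.

```bash
python3 - <<'E'
import cv2,numpy as np
im=cv2.imread("raw_top0.png");im=cv2.convertScaleAbs(im,alpha=1.5,beta=20)
a=cv2.resize(im[180:242,220:280],None,fx=8,fy=8,interpolation=cv2.INTER_CUBIC)
b=cv2.resize(im[195:226,305:344],None,fx=8,fy=8,interpolation=cv2.INTER_CUBIC)
s=cv2.convertScaleAbs(cv2.imread("raw_side0.png")[140:171,238:277],alpha=1.2,beta=10)  # side latch? 
b2=cv2.resize(cv2.imread("raw_side0.png")[138:180,236:300],(312,205),interpolation=cv2.INTER_CUBIC)
c=np.zeros((496,792,3),np.uint8);c[:,:480]=a;c[:248,480:]=b;c[260:465,480:]=b2
cv2.imwrite("pics/cC.png",c)
E
```

```text
(no output)
```

View pics/cC.png

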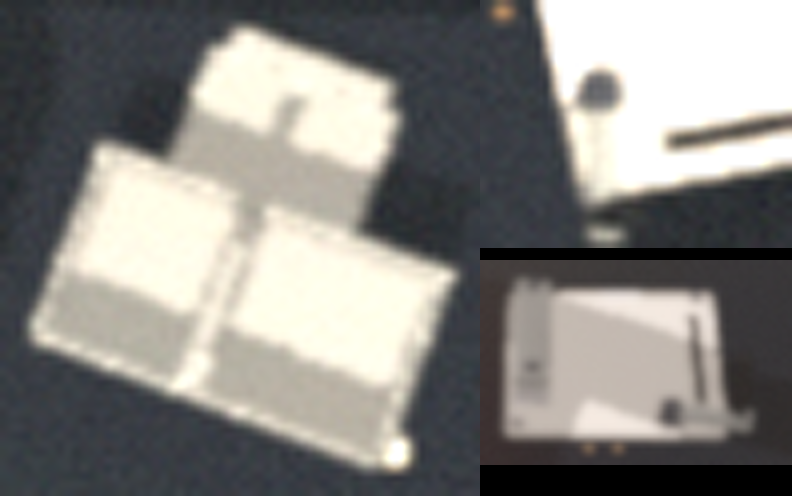

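Left panel: tray rim corners at (100,143), (32,338), (385,468), (458,270); tongue end corners at (240,28) and (393,85). Right: black disc at (600,90) and arm tip at (605,237). Next I fit the poses.

```bash
cat > h.py <<'E'
import numpy as np,cv2
from station import get_obs, optics, ctrl
from scipy.optimize import least_squares
from scipy.spatial.transform import Rotation as R
def proj(cm,P):
    T=np.linalg.inv(cm["cam_to_world"]);p=(np.c_[np.atleast_2d(P),np.ones(len(np.atleast_2d(P)))]@T.T)[:,:3]*[1,-1,-1]
    K=np.array([[cm["fx"],0,cm["cx"]],[0,cm["fy"],cm["cy"]],[0,0,1]])
    return cv2.projectPoints(p,np.zeros(3),np.zeros(3),K,cm["distortion"])[0][:,0]
def ray(cm,uv,z):
    K=np.array([[cm["fx"],0,cm["cx"]],[0,cm["fy"],cm["cy"]],[0,0,1]])
    n=cv2.undistortPoints(np.array([[uv]],float),K,cm["distortion"])[0,0]
    d=cm["cam_to_world"][:3,:3]@[n[0],-n[1],-1];o=cm["cam_to_world"][:3,3]
    return o+d*(z-o[2])/d[2]
def fit(cm,L,uv,x0,z=0):
    def P(s):
        c,n=np.cos(s[2]),np.sin(s[2]);return np.array(L)@np.array([[c,n,0],[-n,c,0],[0,0,1]])+[s[0],s[1],z]
    r=least_squares(lambda s:(proj(cm,P(s))-uv).ravel(),x0);return r.x,r.fun.reshape(-1,2).round(2),P
def up(px,s,o): return (np.array(px,float)+.5)/s-.5+o
def tool(): # pose
    o=get_obs();return o,R.from_rotvec(o["tool_rot"])
def delta(target,yaw):  # tool-frame shift (mm) and turn for tool-down target; yaw=world angle of tool y mod pi
    o,r=tool();y=r.as_matrix()[:,1];a=np.arctan2(y[1],y[0]);d=(yaw-a+np.pi/2)%np.pi-np.pi/2
    rz=R.from_rotvec([0,0,d]);
    ym=rz.apply(y);ym[2]=0;ym/=np.linalg.norm(ym);z=np.array([0,0,-1.]);T=np.c_[np.cross(ym,z),ym,z]
    sh=r.inv().apply(np.array(target)-o["tool_pos"])*1000
    sh2=T.T@(np.array(target)-o["tool_pos"])*1000
    rt=(r.inv()*R.from_matrix(T)).as_rotvec()
    print("tcp",o["tool_pos"].round(4),"t",round(o["t"],2),"shift(tool now)",sh.round(1),"turn",rt.round(3),"shift after turn",sh2.round(1),"q6",o["q"].round(2))
E
python3 - <<'E'
from h import *
cm=optics.camera_model("top")
L=[[41,65,34],[-41,65,34],[-41,-81,34],[41,-81,34],[106,34,8],[106,-34,8]]
uv=up([[100,143],[32,338],[380,470],[458,270],[240,28],[393,85]],8,[220,180])
s,f,P=fit(cm,np.array(L)/1000,uv,[.48,.1,-.4]);print("carrier",s.round(4),f.tolist())
L=[[74,95,6],[74,-89,6],[-91,-89,6],[-91,95,6]]
uv=up([[65,118],[515,40],[597,438],[145,525]],8,[300,155])
s,f,P=fit(cm,np.array(L)/1000,uv,[.53,-.1,.2]);print("dock",s.round(4),f.tolist())
D=lambda x,y,z:np.array([s[0]+np.cos(s[2])*x-np.sin(s[2])*y,s[1]+np.sin(s[2])*x+np.cos(s[2])*y,z])
pv=D(-.05,.082,.02);print("pivot",pv, (proj(cm,pv)-[305,195])*8+[480,0])
for a in(1.5,1.6,1.7,1.8,1.9):
    th=s[2]-np.pi/2-a
    u=np.array([np.cos(th),np.sin(th),0])
    tip=pv+.06*u;po=pv+.05*u;po[2]=.072
    print(a,po.round(4),((proj(cm,np.array([tip,po]))-[305,195])*8+[480,0]).round(0).tolist())
print("tall",ray(cm,up([417,412],7,[145,155]),.127),"short",ray(cm,up([198,404],7,[145,155]),.097))
print("tcp->",R.from_rotvec(get_obs()["tool_rot"]).as_matrix().round(3))
E
```

```text
carrier [ 0.4422  0.1503 -0.3464] [[0.64, 0.06], [-0.09, 0.14], [0.17, -0.07], [-0.59, 0.28], [-0.39, -0.29], [0.26, -0.14]]
dock [ 0.5435 -0.1512  0.1873] [[0.29, 0.26], [-0.41, 0.07], [-0.06, 0.19], [0.18, -0.5]]
pivot [ 0.47914885 -0.07998211  0.02      ] [[600.47182634  88.64590256]]
1.5 [ 0.4308 -0.0927  0.072 ] [[641.0, 235.0], [657.0, 206.0]]
1.6 [ 0.4298 -0.0879  0.072 ] [[626.0, 238.0], [645.0, 209.0]]
1.7 [ 0.4292 -0.0829  0.072 ] [[611.0, 240.0], [631.0, 210.0]]
1.8 [ 0.4292 -0.0779  0.072 ] [[595.0, 240.0], [618.0, 210.0]]
1.9 [ 0.4297 -0.0729  0.072 ] [[580.0, 238.0], [605.0, 209.0]]
tall [0.44691872 0.27548574 0.127     ] short [0.45116675 0.37237961 0.097     ]
tcp-> [[-0.974  0.227 -0.001]
 [ 0.227  0.974 -0.002]
 [ 0.    -0.002 -1.   ]]
```

```bash
python3 - <<'E'
from h import *
cm=optics.camera_model("wrist");print(cm)
o,r=tool();C=cm["cam_to_world"];print("cam in tool",r.inv().apply(C[:3,3]-o["tool_pos"]),(r.as_matrix().T@C[:3,:3]).round(3))
delta([.46,.14,.25],-.3464+np.pi/2)
E
```

```text
{'fx': 343.2218042058562, 'fy': 343.2218042058562, 'cx': 253.2351475076971, 'cy': 189.05579270903084, 'distortion': array([-0.01391085,  0.        ,  0.        ,  0.        ,  0.        ]), 'cam_to_world': array([[ 0.22772068, -0.92098126, -0.31612784,  0.05902007],
       [ 0.97372524,  0.21486323,  0.07545165,  0.62739733],
       [-0.00156531, -0.32500356,  0.9457115 ,  0.37286228],
       [ 0.        ,  0.        ,  0.        ,  1.        ]])}
cam in tool [ 0.08477829 -0.00025415 -0.14267989] [[-0.001  0.946  0.325]
 [ 1.     0.001 -0.   ]
 [-0.     0.325 -0.946]]
tcp [0.1415 0.6082 0.2302] t 0.1 shift(tool now) [-416.3 -383.8  -19.2] turn [-0.002 -0.     0.118] shift after turn [-458.5 -332.2  -19.8] q6 [ 1.22  0.05  1.61  0.    1.48 -0.12]
```

```bash
python3 -m pendant '[[[-24,-29,-1],[0,0,0],1],[[-24,-29,-1],[0,0,0],1],[[-24,-29,-1],[0,0,0],1],[[-24,-29,-1],[0,0,0],1],[[-24,-29,-1],[0,0,0],1],[[-24,-29,-1],[0,0,0],1],[[-24,-29,-1],[0,0,0],1],[[-24,-29,-1],[0,0,0],1],[[-24,-29,-1],[0,0,0],1]]'
python3 -m pendant '[[[-24,-29,-1],[0,0,0],1],[[-24,-29,-1],[0,0,0],1],[[-24,-29,-1],[0,0,0.02],1],[[-24,-29,-1],[0,0,0.02],1],[[-24,-29,-1],[0,0,0.02],1],[[-24,-29,-1],[0,0,0.02],1],[[-24,-29,-1],[0,0,0.02],1],[[-24,-29,-1],[0,0,0.02],1],[[-24,-29,-1],[0,0,0],1],[[0,0,0],[0,0,0],1],[[0,0,0],[0,0,0],1],[[0,0,0],[0,0,0],1]]'
python3 - <<'E'
from h import *
delta([.4422,.1503,.25],-.3464+np.pi/2)
cm=optics.camera_model("wrist");im=optics.get_image("wrist")[:,:,::-1]
import pickle;pickle.dump(cm,open("w1.pkl","wb"));cv2.imwrite("raw_w1.png",im)
cv2.imwrite("pics/w1.png",cv2.resize(im,(800,600),interpolation=cv2.INTER_CUBIC))
s=.5435,-.1512,.1873
D=lambda x,y,z,s=s:np.array([s[0]+np.cos(s[2])*x-np.sin(s[2])*y,s[1]+np.sin(s[2])*x+np.cos(s[2])*y,z])
P=[D(a,b,.006) for a,b in((.074,.095),(.074,-.089),(-.091,-.089),(-.091,.095))]+[D(a,b,c,(.4422,.1503,-.3464)) for a,b,c in((.041,.065,.034),(-.041,.065,.034),(-.041,-.081,.034),(.041,-.081,.034),(.106,.034,.008),(.106,-.034,.008))]
print((proj(cm,P)*800/512).round(0).tolist())
E
```

```text
t: 0.85
tool_pos: [0.293, 0.3038, 0.2399]
tool_rot: [-0.357, -3.121, 0.0]
contact_force: [1.0, 0.4, 0.1]
opening: 0.0854
grip_force: 0.0
t: 1.85
tool_pos: [0.4293, -0.0039, 0.2488]
tool_rot: [-0.546, -3.093, -0.001]
contact_force: [0.3, 0.1, 0.4]
opening: 0.0856
grip_force: 0.0
tcp [ 0.4293 -0.0039  0.2488] t 1.85 shift(tool now) [ 40.7 149.3  -1.1] turn [ 0.    -0.001 -0.003] shift after turn [ 40.2 149.4  -1.2] q6 [-0.18 -0.45  2.02  0.    1.58 -1.4 ]
[[420.0, 437.0], [242.0, 527.0], [122.0, 386.0], [311.0, 275.0], [709.0, 243.0], [732.0, 117.0], [504.0, 117.0], [496.0, 244.0], [635.0, 318.0], [547.0, 318.0]]
```

View pics/w1.png

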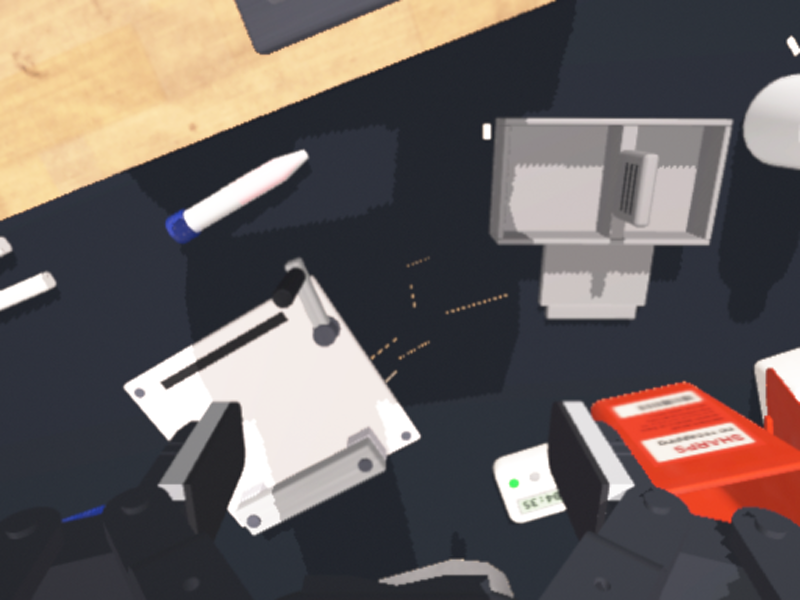

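The wrist view shows dock corners at (420,437), (252,535), (124,387), (308,274), the pivot cap at (325,332), the post top at about (288,297) with the arm tip at (293,262), carrier rim corners at (710,244), (732,119), (497,118), (491,243), and tongue end at (636,318), (547,318). I'll refit from these.

```bash
python3 - <<'E'
from h import *
import pickle;cm=pickle.load(open("w1.pkl","rb"));k=512/800
L=np.array([[41,65,34],[-41,65,34],[-41,-81,34],[41,-81,34],[106,34,8],[106,-34,8]])/1000
uv=up([[710,244],[732,119],[497,118],[491,243],[636,318],[547,318]],1/k,0)
s,f,P=fit(cm,L,uv,[.44,.15,-.35]);print("carrier",s.round(4),f.tolist())
L=np.array([[74,95,6],[74,-89,6],[-91,-89,6],[-91,95,6],[-50,82,20]])/1000
uv=up([[420,437],[252,535],[124,387],[308,274],[325,332]],1/k,0)
for n in (5,):
    s,f,P=fit(cm,L[:n],uv[:n],[.54,-.15,.19]);print("dock",s.round(4),f.tolist())
h=P(s)[4];
for a in(1.6,1.7,1.8,1.9):
    th=s[2]-np.pi/2-a;u=np.array([np.cos(th),np.sin(th),0]);po=h+.05*u;po[2]=.072
    print(a,po.round(4),(proj(cm,np.array([h+.06*u,po]))/k).round(0).tolist())
D=lambda x,y,z:np.array([s[0]+np.cos(s[2])*x-np.sin(s[2])*y,s[1]+np.sin(s[2])*x+np.cos(s[2])*y,z])
print((proj(cm,[D(.047,.06,.034),D(.069,-.06,.034)])/k).round(0))
E
```

```text
carrier [ 0.4417  0.1488 -0.3399] [[-1.65, -0.81], [-1.42, -1.35], [2.5, 0.31], [2.35, 1.08], [-1.32, -0.06], [-0.82, 0.52]]
dock [ 0.5451 -0.1496  0.2132] [[2.22, -1.21], [-2.48, -3.71], [0.2, 2.59], [0.72, 0.64], [-0.83, 0.95]]
1.6 [ 0.4297 -0.0892  0.072 ] [[278.0, 267.0], [270.0, 303.0]]
1.7 [ 0.429  -0.0842  0.072 ] [[285.0, 263.0], [277.0, 299.0]]
1.8 [ 0.4289 -0.0792  0.072 ] [[293.0, 260.0], [284.0, 296.0]]
1.9 [ 0.4292 -0.0743  0.072 ] [[300.0, 258.0], [291.0, 294.0]]
[[369. 451.]
 [263. 535.]]
```

```bash
python3 - <<'E'
from h import *
import pickle;cm=pickle.load(open("w1.pkl","rb"));k=512/800
L=np.array([[41,65,34],[-41,65,34],[106,34,8],[106,-34,8]])/1000
uv=up([[710,244],[732,119],[636,318],[547,318]],1/k,0)
s,f,P=fit(cm,L,uv,[.44,.15,-.35]);print("carrier",s.round(4),f.tolist())
L=np.array([[74,95,6],[-91,-89,6],[-91,95,6],[-50,82,20]])/1000
uv=up([[420,437],[124,387],[308,274],[325,332]],1/k,0)
s,f,P=fit(cm,L,uv,[.54,-.15,.19]);print("dock",s.round(4),f.tolist())
delta([.4415,.150,.25],-.345+np.pi/2)
E
```

```text
carrier [ 0.4426  0.1504 -0.3461] [[-0.31, -0.15], [0.51, -0.58], [-0.41, 0.36], [0.15, 0.61]]
dock [ 0.5433 -0.1507  0.1956] [[0.8, -0.67], [-1.1, 0.16], [1.23, 0.06], [-0.93, 0.54]]
tcp [ 0.4293 -0.0033  0.2489] t 1.9 shift(tool now) [ 40.8 148.3  -1. ] turn [ 0.    -0.001 -0.003] shift after turn [ 40.3 148.5  -1.1] q6 [-0.18 -0.45  2.02  0.    1.58 -1.4 ]
```

```bash
python3 -m pendant '[[[10,37,0],[0,0,0],0.5],[[10,37,0],[0,0,0],0.5],[[10,37,10],[0,0,0],0.5],[[10,37,30],[0,0,0],0.5],[[0,0,40],[0,0,0],0.5],[[0,0,40],[0,0,0],0.5],[[0,0,20],[0,0,0],0.5],[[0,0,0],[0,0,0],0.5],[[0,0,0],[0,0,0],0.5]]'
python3 -c "
from h import *
delta([.4424,.1503,.043],-.346+np.pi/2)"
```

```text
t: 2.65
tool_pos: [0.4407, 0.1443, 0.1128]
tool_rot: [-0.541, -3.092, 0.001]
contact_force: [-0.1, -0.2, 0.5]
opening: 0.0429
grip_force: 0.0
tcp [0.4407 0.1443 0.1128] t 2.65 shift(tool now) [ 0.3  6.3 69.8] turn [-0.001 -0.002 -0.   ] shift after turn [ 0.4  6.2 69.8] q6 [ 0.16 -0.24  2.09  0.    1.29 -1.07]
```

```bash
python3 -m pendant '[[[0,6,15],[0,0,0],0.5],[[0,0,20],[0,0,0],0.5],[[0,0,20],[0,0,0],0.5],[[0,0,10],[0,0,0],0.5],[[0,0,5],[0,0,0],0.5],[[0,0,0],[0,0,0],0],[[0,0,0],[0,0,0],0],[[0,0,0],[0,0,0],0],[[0,0,0],[0,0,0],0],[[0,0,0],[0,0,0],0]]' 60
python3 -m pendant '[[[0,0,0],[0,0,0],0],[[0,0,0],[0,0,0],0]]'
python3 -c "
from h import *
delta([.4424,.1503,.043],-.346+np.pi/2)"
```

```text
t: 3.48
tool_pos: [0.4457, 0.1492, 0.0456]
tool_rot: [0.545, 3.091, 0.002]
contact_force: [-1.9, 1.4, 5.7]
opening: 0.0089
grip_force: 60.0
t: 3.65
tool_pos: [0.4457, 0.1491, 0.0456]
tool_rot: [0.545, 3.091, 0.002]
contact_force: [-0.1, 1.0, 6.1]
opening: 0.0091
grip_force: 60.1
tcp [0.4457 0.1491 0.0456] t 3.65 shift(tool now) [ 3.5 -0.1  2.6] turn [ 0.002  0.003 -0.003] shift after turn [ 3.5 -0.   2.6] q6 [ 0.16 -0.13  2.12  0.    1.15 -1.06]
```

```bash
python3 -m pendant '[[[0,0,-5],[0,0,0],0],[[0,0,-15],[0,0,0],0],[[0,0,-25],[0,0,0],0],[[0,0,-25],[0,0,0],0],[[0,0,-20],[0,0,0],0],[[0,0,0],[0,0,-0.08],0],[[0,0,0],[0,0,-0.1],0],[[0,0,0],[0,0,-0.1],0],[[0,0,0],[0,0,-0.1],0],[[0,0,0],[0,0,-0.1],0],[[0,0,0],[0,0,-0.056],0]]' 100
python3 -m pendant '[[[2,-15,0],[0,0,0],0],[[3,-30,0],[0,0,0],0],[[4,-35,0],[0,0,0],0],[[4,-35,0],[0,0,0],0],[[4,-35,0],[0,0,0],0],[[4,-35,0],[0,0,0],0],[[4,-35,0],[0,0,0],0],[[4,-35,0],[0,0,0],0],[[4,-30,0],[0,0,0],0],[[4,-18,0],[0,0,0],0],[[0,-10,0],[0,0,0],0],[[0,0,0],[0,0,0],0]]'
python3 -m pendant '[[[0,0,0],[0,0,0],0],[[0,0,0],[0,0,0],0]]'
python3 - <<'E'
from h import *
delta([.4683,-.1655,.06],.19+np.pi/2)
cm=optics.camera_model("wrist");im=optics.get_image("wrist")[:,:,::-1]
import pickle;pickle.dump(cm,open("w2.pkl","wb"));cv2.imwrite("raw_w2.png",im)
cv2.imwrite("pics/w2.png",cv2.resize(im,(800,600),interpolation=cv2.INTER_CUBIC))
E
```

```text
t: 4.57
tool_pos: [0.4432, 0.1485, 0.1326]
tool_rot: [0.3, -3.125, 0.001]
contact_force: [-0.1, -0.6, -2.7]
opening: 0.0081
grip_force: 97.9
t: 5.57
tool_pos: [0.4657, -0.167, 0.1331]
tool_rot: [0.289, -3.127, -0.001]
contact_force: [-0.4, 0.5, -2.3]
opening: 0.0082
grip_force: 98.3
t: 5.73
tool_pos: [0.4658, -0.1643, 0.1331]
tool_rot: [0.295, -3.127, -0.002]
contact_force: [-0.7, 0.8, -2.2]
opening: 0.008
grip_force: 98.3
tcp [ 0.4658 -0.1643  0.1331] t 5.73 shift(tool now) [-2.3 -1.7 73.1] turn [ 0.001 -0.001 -0.002] shift after turn [-2.2 -1.6 73.1] q6 [-0.49 -0.18  2.01  0.    1.32 -2.25]
```

View pics/w2.png

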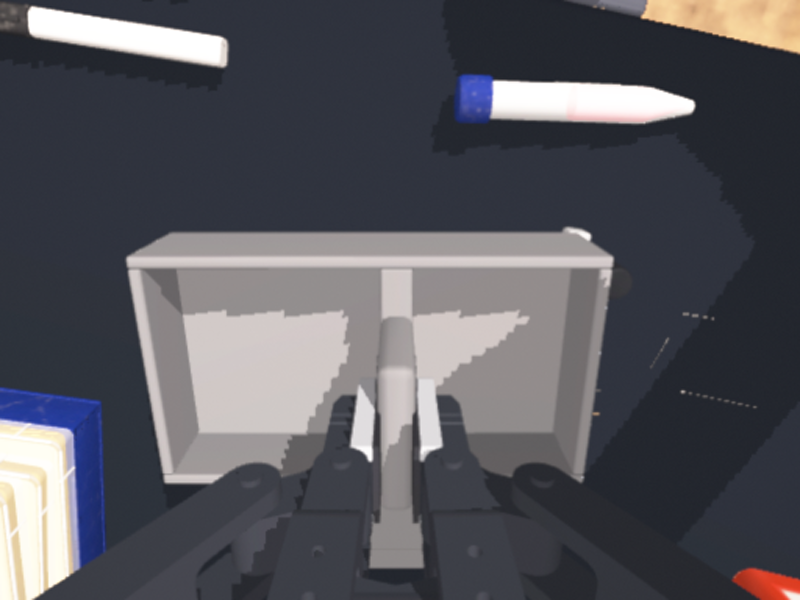

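The wrist view shows the held carrier: rim corners (128,260), (612,259), (583,481), (163,482). The latch post is at (620,280), outside the tray. I'll compute the carrier pose from the rim.

```bash
python3 - <<'E'
from h import *
import pickle;cm=pickle.load(open("w2.pkl","rb"));k=512/800
L=np.array([[-41,-81,34],[-41,65,34],[41,65,34],[41,-81,34]])/1000
uv=up([[128,262],[612,261],[583,480],[163,482]],1/k,0)
o,r=tool()
def P(s): return R.from_rotvec(s[3:]).apply(L)+s[:3]
q=least_squares(lambda s:(proj(cm,P(s))-uv).ravel(),[.47,-.165,.09,0,0,.19])
print(q.x.round(4),q.fun.round(2))
c,n=np.cos(.19),np.sin(.19);t=o["tool_pos"]-q.x[:3];print("tcp-carrier in carrier axes",R.from_rotvec(q.x[3:]).inv().apply(t).round(4))
# with z & tilt fixed
def P2(s): return R.from_rotvec([0,0,s[3]]).apply(L)+s[:3]
q=least_squares(lambda s:(proj(cm,P2(s))-uv).ravel(),[.47,-.165,.09,.19]);print(q.x.round(4),q.fun.round(2))
E
```

```text
[ 0.4634 -0.1647  0.0854 -0.0141  0.0204  0.184 ] [-0.77 -1.25  0.59 -0.81 -2.15  1.06  2.35  1.35]
tcp-carrier in carrier axes [ 0.0015 -0.0006  0.0479]
[ 0.464  -0.1645  0.0853  0.1886] [-0.   -1.8  -0.6  -1.68 -1.45  2.45  2.15  1.6 ]
```

```bash
python3 -m pendant '[[[-2,-2,20],[0,0,0],0],[[0,0,25],[0,0,0],0],[[0,0,15],[0,0,0],0],[[0,0,9],[0,0,0],0],[[0,0,4],[0,0,0],0],[[0,0,0],[0,0,0],0],[[0,0,0],[0,0,0],0]]'
python3 -m pendant '[[[0,0,1.5],[0,0,0],0],[[0,0,1.5],[0,0,0],0],[[0,0,1],[0,0,0],0],[[0,0,0],[0,0,0],0]]'
python3 - <<'E'
from h import *
delta([.4683,-.1655,.0516],.19+np.pi/2)
cm=optics.camera_model("side");im=optics.get_image("side")[:,:,::-1]
cv2.imwrite("raw_s3.png",im)
cv2.imwrite("pics/s3.png",cv2.resize(im[100:200,200:330],None,fx=6,fy=6,interpolation=cv2.INTER_CUBIC))
E
```

```text
t: 6.37
tool_pos: [0.4692, -0.1671, 0.0615]
tool_rot: [-0.295, 3.127, -0.001]
contact_force: [0.2, -0.0, -3.1]
opening: 0.008
grip_force: 98.1
t: 6.7
tool_pos: [0.4686, -0.1673, 0.0568]
tool_rot: [-0.293, 3.128, -0.0]
contact_force: [0.1, -0.3, -3.7]
opening: 0.0082
grip_force: 98.1
tcp [ 0.4686 -0.1673  0.0568] t 6.7 shift(tool now) [-0.1  1.8  5.2] turn [-0.     0.    -0.003] shift after turn [-0.1  1.8  5.2] q6 [-0.49 -0.07  2.05  0.    1.17 -2.25]
```

Not touching yet; correct y by 2 mm and lower until contact.

```bash
python3 -m pendant '[[[0,2,1],[0,0,0],0],[[0,0,1],[0,0,0],0],[[0,0,0],[0,0,0],0]]'
python3 -m pendant '[[[0,0,1],[0,0,0],0],[[0,0,0],[0,0,0],0],[[0,0,0],[0,0,0],0]]'
python3 -c "
from h import *
delta([.4683,-.1655,.0516],.19+np.pi/2)"
```

```text
t: 7.0
tool_pos: [0.4679, -0.1651, 0.0543]
tool_rot: [0.294, -3.127, -0.0]
contact_force: [-0.1, 0.2, -2.3]
opening: 0.0081
grip_force: 98.3
t: 7.25
tool_pos: [0.468, -0.1653, 0.0535]
tool_rot: [0.294, -3.128, -0.0]
contact_force: [0.7, 0.4, -3.3]
opening: 0.0082
grip_force: 98.3
tcp [ 0.468  -0.1653  0.0535] t 7.25 shift(tool now) [-0.2 -0.3  1.9] turn [ 0.    -0.    -0.003] shift after turn [-0.2 -0.3  1.9] q6 [-0.49 -0.07  2.05 -0.    1.16 -2.25]
```

```bash
python3 -m pendant '[[[0,0,1],[0,0,0.003],0],[[0,0,0],[0,0,0],0]]'
python3 -m pendant '[[[0,0,1],[0,0,0],0],[[0,0,0],[0,0,0],0],[[0,0,0],[0,0,0],0]]'
python3 -c "
from h import *
delta([.4683,-.1655,.0516],.19+np.pi/2)"
```

```text
t: 7.42
tool_pos: [0.468, -0.1652, 0.0525]
tool_rot: [0.289, -3.128, -0.0]
contact_force: [-0.6, -0.0, -3.3]
opening: 0.0081
grip_force: 98.3
t: 7.67
tool_pos: [0.4682, -0.1653, 0.0518]
tool_rot: [-0.289, 3.128, -0.0]
contact_force: [-0.3, -0.9, -2.1]
opening: 0.008
grip_force: 98.7
tcp [ 0.4682 -0.1653  0.0518] t 7.67 shift(tool now) [-0.  -0.2  0.2] turn [-0.     0.    -0.006] shift after turn [-0.  -0.2  0.2] q6 [-0.49 -0.07  2.05  0.    1.16 -2.24]
```

```bash
python3 -m pendant '[[[0,0,1],[0,0,-0.006],0],[[0,0,0],[0,0,0],0]]'
python3 -m pendant '[[[-5,0,0],[0,0,0],0],[[-5,0,0],[0,0,0],0],[[-5,0,0],[0,0,0],0],[[-5,0,0],[0,0,0],0],[[-5,0,0],[0,0,0],0],[[-5,0,0],[0,0,0],0],[[0,0,0],[0,0,0],0]]'
python3 -c "
from h import *
delta([.5434+.0035,-.151+.0007,.0516],.19+np.pi/2)"
```

```text
t: 7.83
tool_pos: [0.4685, -0.1656, 0.0517]
tool_rot: [-0.299, 3.127, -0.001]
contact_force: [-3.0, 0.5, 3.6]
opening: 0.0079
grip_force: 99.4
t: 8.42
tool_pos: [0.4988, -0.1602, 0.0517]
tool_rot: [-0.299, 3.126, -0.002]
contact_force: [-0.1, -0.8, 3.4]
opening: 0.0081
grip_force: 99.3
tcp [ 0.4988 -0.1602  0.0517] t 8.42 shift(tool now) [-49.1   0.6   0.1] turn [-0.002  0.002  0.001] shift after turn [-49.1   0.6   0.1] q6 [-0.45 -0.    1.99 -0.    1.15 -2.21]
```

```bash
python3 -m pendant '[[[-5,0.1,0],[0,0,0],0],[[-6,0.1,0],[0,0,0],0],[[-6,0.1,0],[0,0,0],0],[[-6,0.1,0],[0,0,0],0],[[-6,0.1,0],[0,0,0],0],[[-6,0,0],[0,0,0],0],[[-5,0,0],[0,0,0],0],[[0,0,0],[0,0,0],0]]'
python3 -m pendant '[[[-2,0,0],[0,0,0],0],[[-2,0,0],[0,0,0],0],[[-1,0,0],[0,0,0],0],[[0,0,0],[0,0,0],0]]'
python3 -c "
from h import *
delta([.5434+.0035,-.151+.0007,.0516],.19+np.pi/2)"
```

```text
t: 9.08
tool_pos: [0.5377, -0.1521, 0.0517]
tool_rot: [-0.299, 3.126, -0.002]
contact_force: [-1.6, -1.1, 4.0]
opening: 0.008
grip_force: 99.6
t: 9.42
tool_pos: [0.5412, -0.1513, 0.0517]
tool_rot: [0.299, -3.126, 0.002]
contact_force: [-7.0, -1.8, 8.4]
opening: 0.0079
grip_force: 100.0
tcp [ 0.5412 -0.1513  0.0517] t 9.42 shift(tool now) [-5.8 -0.1  0.1] turn [-0.001 -0.002  0.   ] shift after turn [-5.8 -0.1  0.1] q6 [-0.4   0.09  1.9  -0.    1.16 -2.16]
```

```bash
python3 -m pendant '[[[-1,0,0],[0,0,0],0],[[-1,0,0],[0,0,0],0],[[0,0,0],[0,0,0],0]]'
python3 -m pendant '[[[-1,0,0],[0,0,0],0],[[-1,0,0],[0,0,0],0],[[0,0,0],[0,0,0],0]]'
python3 - <<'E'
from h import *
delta([.5434+.0035,-.151+.0007,.0516],.19+np.pi/2)
im=optics.get_image("top")[:,:,::-1]
a=cv2.resize(im[155:225,300:385],None,fx=8,fy=8,interpolation=cv2.INTER_CUBIC)
cv2.imwrite("pics/t4.png",cv2.convertScaleAbs(a,alpha=1.3,beta=10))
E
```

```text
t: 9.67
tool_pos: [0.5431, -0.151, 0.0517]
tool_rot: [0.298, -3.126, 0.002]
contact_force: [-7.8, -2.2, 8.0]
opening: 0.0082
grip_force: 100.1
t: 9.92
tool_pos: [0.545, -0.1506, 0.0517]
tool_rot: [0.298, -3.126, 0.002]
contact_force: [-6.7, -2.1, 8.0]
opening: 0.0082
grip_force: 100.2
tcp [ 0.545  -0.1506  0.0517] t 9.92 shift(tool now) [-1.9 -0.1  0.1] turn [-0.001 -0.002  0.   ] shift after turn [-1.9 -0.1  0.1] q6 [-0.4   0.09  1.89 -0.    1.16 -2.16]
```

```bash
python3 -m pendant '[[[-1,0,0],[0,0,0],0],[[-1,0,0],[0,0,0],0],[[0,0,0],[0,0,0],0]]'
python3 -m pendant '[[[-1,0,0],[0,0,0],0],[[-1,0,0],[0,0,0],0],[[0,0,0],[0,0,0],0]]'

```

```text
t: 10.22
tool_pos: [0.5468, -0.1502, 0.0517]
tool_rot: [0.298, -3.125, 0.002]
contact_force: [-8.9, -1.2, 8.5]
opening: 0.008
grip_force: 100.2
t: 10.47
tool_pos: [0.5471, -0.15, 0.0518]
tool_rot: [0.297, -3.12, 0.001]
contact_force: [-16.6, -2.1, 15.6]
opening: 0.0078
grip_force: 101.1
```

```bash
python3 -m pendant '[[[1,0,-0.5],[0,0,0],0],[[0,0,0],[0,0,0],0]]' 40
python3 -m pendant '[[[0,0,0],[0,0,0],0.4],[[0,0,0],[0,0,0],0.4],[[0,0,0],[0,0,0],0.4],[[0,0,0],[0,0,0],0.4]]'
python3 -c "
from h import *
o,r=tool();print(r.as_matrix().round(3));delta([.5434+.0035,-.151+.0007,.12],.19+np.pi/2)
h=np.array([.5434,-.151]);y=.19;M=np.array([[np.cos(y),-np.sin(y)],[np.sin(y),np.cos(y)]])
pv=h+M@[-.05,.082]
for a in(1.8,1.5,1.2,.9,.6,.3,0):print(a,(pv+M@[-.05*np.sin(a),-.05*np.cos(a)]).round(4),(M.T@(pv+M@[-.05*np.sin(a),-.05*np.cos(a)]-h)).round(4))"

```

```text
t: 10.63
tool_pos: [0.5471, -0.15, 0.0517]
tool_rot: [0.297, -3.124, 0.001]
contact_force: [-8.9, -2.0, 8.7]
opening: 0.008
grip_force: 99.9
t: 10.97
tool_pos: [0.5486, -0.1491, 0.0509]
tool_rot: [-0.299, 3.127, 0.0]
contact_force: [-0.2, -1.2, -0.6]
opening: 0.0343
grip_force: 0.0
[[-0.982 -0.189  0.   ]
 [-0.189  0.982  0.   ]
 [-0.     0.    -1.   ]]
tcp [ 0.5486 -0.1491  0.0509] t 10.97 shift(tool now) [  1.9  -0.9 -69.1] turn [0. 0. 0.] shift after turn [  1.9  -0.9 -69.1] q6 [-0.4   0.1   1.88  0.    1.16 -2.16]
1.8 [ 0.4289 -0.078 ] [-0.0987  0.0934]
1.5 [ 0.4305 -0.0928] [-0.0999  0.0785]
1.2 [ 0.4365 -0.1065] [-0.0966  0.0639]
0.9 [ 0.4462 -0.1178] [-0.0892  0.0509]
0.6 [ 0.4589 -0.1258] [-0.0782  0.0407]
0.3 [ 0.4733 -0.1296] [-0.0648  0.0342]
0 [ 0.4883 -0.129 ] [-0.05   0.032]
```

```bash
python3 -m pendant '[[[0,0,-10],[0,0,0],0.4],[[0,0,-20],[0,0,0],0.4],[[0,0,-25],[0,0,0],0.4],[[0,0,-20],[0,0,0],0.2],[[17,21,0],[0,0,0],0],[[22,28,0],[0,0,0],0],[[22,28,0],[0,0,0],0],[[22,28,0],[0,0,0],0],[[18,21,0],[0,0,0],0],[[0,0,0],[0,0,0],0],[[0,0,0],[0,0,0],0]]'
python3 - <<'E'
from h import *
delta([.4239,-.0436,.034],.19+np.pi/2)
import pickle;cm=optics.camera_model("wrist");pickle.dump(cm,open("w5.pkl","wb"))
im=optics.get_image("wrist")[:,:,::-1];cv2.imwrite("raw_w5.png",im)
cv2.imwrite("pics/w5.png",cv2.resize(im,(800,600),interpolation=cv2.INTER_CUBIC))
E
```

```text
t: 11.88
tool_pos: [0.4252, -0.044, 0.1267]
tool_rot: [-0.301, 3.125, -0.001]
contact_force: [0.2, 0.6, 1.1]
opening: -0.0002
grip_force: 0.0
tcp [ 0.4252 -0.044   0.1267] t 11.88 shift(tool now) [ 1.4  0.7 92.7] turn [-0.001  0.002  0.002] shift after turn [ 1.2  0.6 92.7] q6 [-0.28 -0.37  2.16 -0.    1.34 -2.04]
```

View pics/w5.png

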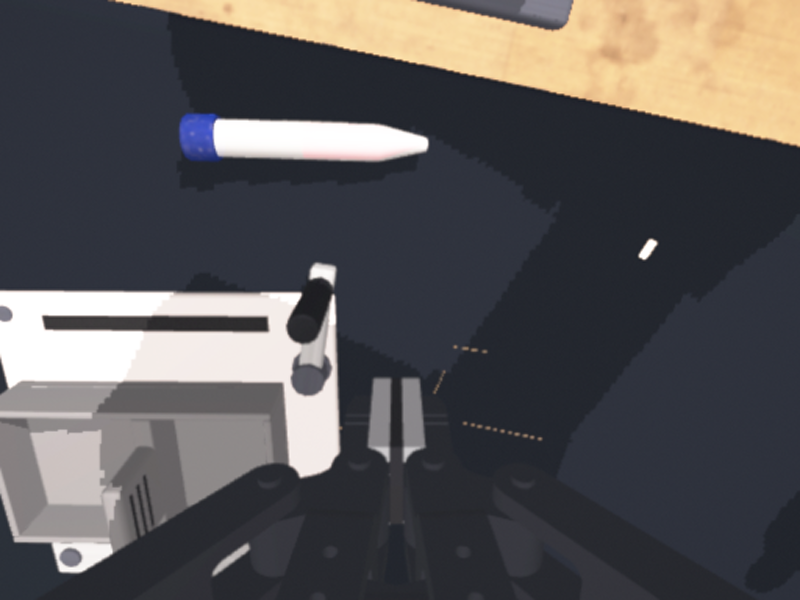

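The wrist view shows the post top at (302,327), the arm tip at (323,270), the pivot at (310,376) and the carrier home in the station. The fingers are free at (397,410).

```bash
python3 - <<'E'
from h import *
import pickle;cm=pickle.load(open("w5.pkl","rb"));p=ray(cm,up([302,327],1.5625,0),.072);t=ray(cm,up([323,270],1.5625,0),.02);v=ray(cm,up([310,376],1.5625,0),.02)
M=np.array([[np.cos(.19),-np.sin(.19)],[np.sin(.19),np.cos(.19)]]);h=np.array([.5434,-.151])
for a in(p,t,v,get_obs()["tool_pos"]):print(a.round(4),(M.T@(a[:2]-h)).round(4))
E
```

```text
[ 0.4287 -0.0813  0.072 ] [-0.0994  0.0901]
[ 0.4202 -0.0809  0.02  ] [-0.1078  0.0921]
[ 0.4782 -0.0792  0.02  ] [-0.0505  0.0828]
[ 0.4261 -0.0446  0.1271] [-0.0951  0.1266]
```

```bash
python3 -m pendant '[[[0,0,20],[0,0,0],0],[[0,0,30],[0,0,0],0],[[0,0,25],[0,0,0],0],[[0,0,15],[0,0,0],0],[[0,0,3],[0,0,0],0],[[0,0,0],[0,0,0],0]]'
python3 -m pendant '[[[0,-6,0],[0,0,0],0],[[0,-6,0],[0,0,0],0],[[0,-6,0],[0,0,0],0],[[0,-6,0],[0,0,0],0],[[0,-6,0],[0,0,0],0],[[-1,-6,0],[0,0,0],0],[[-1,-6,0],[0,0,0],0],[[-1,-6,0],[0,0,0],0],[[-1,-6,0],[0,0,0],0],[[-1,-5,0],[0,0,0],0],[[0,0,0],[0,0,0],0]]'
python3 - <<'E'
from h import *
M=np.array([[np.cos(.19),-np.sin(.19)],[np.sin(.19),np.cos(.19)]]);h=np.array([.5434,-.151])
o=get_obs();print((M.T@(o["tool_pos"][:2]-h)).round(4))
E
```

```text
t: 12.43
tool_pos: [0.4255, -0.045, 0.0324]
tool_rot: [0.297, -3.125, -0.001]
contact_force: [-0.3, 0.6, 0.6]
opening: -0.0002
grip_force: 0.0
t: 13.35
tool_pos: [0.4436, -0.102, 0.0339]
tool_rot: [-0.297, 3.123, 0.001]
contact_force: [3.0, 3.0, 2.0]
opening: -0.0001
grip_force: 2.5
[-0.0887  0.067 ]
```

```bash
python3 -m pendant '[[[0,3,0],[0,0,0],0],[[15,0,0],[0,0,0],0],[[18,0,0],[0,0,0],0],[[2,-10,0],[0,0,0],0],[[0,-13,0],[0,0,0],0],[[0,-7,0],[0,0,0],0],[[0,0,0],[0,0,0],0]]'
python3 -m pendant '[[[-6,0,0],[0,0,0],0],[[-6,0,0],[0,0,0],0],[[-6,0,0],[0,0,0],0],[[-6,0,0],[0,0,0],0],[[-6,0,0],[0,0,0],0],[[-6,0,0],[0,0,0],0],[[-6,0,0],[0,0,0],0],[[-6,0,0],[0,0,0],0],[[0,0,0],[0,0,0],0]]'
python3 - <<'E'
from h import *
M=np.array([[np.cos(.19),-np.sin(.19)],[np.sin(.19),np.cos(.19)]]);h=np.array([.5434,-.151])
o=get_obs();print((M.T@(o["tool_pos"][:2]-h)).round(4))
E
```

```text
t: 13.93
tool_pos: [0.4136, -0.1368, 0.0338]
tool_rot: [-0.295, 3.126, -0.002]
contact_force: [0.4, -0.4, 0.2]
opening: 0.0002
grip_force: 0.0
t: 14.68
tool_pos: [0.4608, -0.1253, 0.0334]
tool_rot: [-0.299, 3.126, 0.0]
contact_force: [-0.6, -0.7, 0.4]
opening: 0.0001
grip_force: 0.0
[-0.0762  0.0409]
```

Keep pushing in small steps until the stop.

```bash
python3 -m pendant '[[[-3,0,0],[0,0,0],0],[[-2,0,0],[0,0,0],0],[[-2,0,0],[0,0,0],0],[[0,0,0],[0,0,0],0]]'
python3 -m pendant '[[[-2,0,0],[0,0,0],0],[[-1,0,0],[0,0,0],0],[[0,0,0],[0,0,0],0]]'
python3 - <<'E'
from h import *
M=np.array([[np.cos(.19),-np.sin(.19)],[np.sin(.19),np.cos(.19)]]);h=np.array([.5434,-.151])
o=get_obs();print((M.T@(o["tool_pos"][:2]-h)).round(4))
E
```

```text
t: 15.02
tool_pos: [0.4667, -0.1241, 0.0332]
tool_rot: [-0.298, 3.127, 0.0]
contact_force: [0.3, 0.7, 0.7]
opening: -0.0
grip_force: 0.0
t: 15.27
tool_pos: [0.4695, -0.1237, 0.0332]
tool_rot: [-0.298, 3.127, 0.0]
contact_force: [0.3, -0.1, 1.3]
opening: -0.0002
grip_force: 0.2
[-0.0674  0.0407]
```

```bash
python3 -m pendant '[[[-2,0,0],[0,0,0],0],[[-1,0,0],[0,0,0],0],[[0,0,0],[0,0,0],0]]'
python3 -m pendant '[[[-1,0,0],[0,0,0],0],[[-1,0,0],[0,0,0],0],[[0,0,0],[0,0,0],0]]'
python3 - <<'E'
from h import *
import pickle
M=np.array([[np.cos(.19),-np.sin(.19)],[np.sin(.19),np.cos(.19)]]);h=np.array([.5434,-.151])
o=get_obs();print((M.T@(o["tool_pos"][:2]-h)).round(4))
cm=optics.camera_model("wrist");pickle.dump(cm,open("w6.pkl","wb"))
im=optics.get_image("wrist")[:,:,::-1];cv2.imwrite("raw_w6.png",im)
cv2.imwrite("pics/w6.png",cv2.resize(im,(800,600),interpolation=cv2.INTER_CUBIC))
E
```

```text
t: 15.52
tool_pos: [0.4715, -0.1234, 0.0331]
tool_rot: [0.299, -3.125, 0.0]
contact_force: [-4.4, -1.7, 4.1]
opening: 0.0001
grip_force: 2.1
t: 15.77
tool_pos: [0.4718, -0.1234, 0.033]
tool_rot: [0.299, -3.12, 0.0]
contact_force: [-12.3, -2.9, 10.0]
opening: 0.0001
grip_force: 5.3
[-0.0651  0.0406]
```

View pics/w6.png

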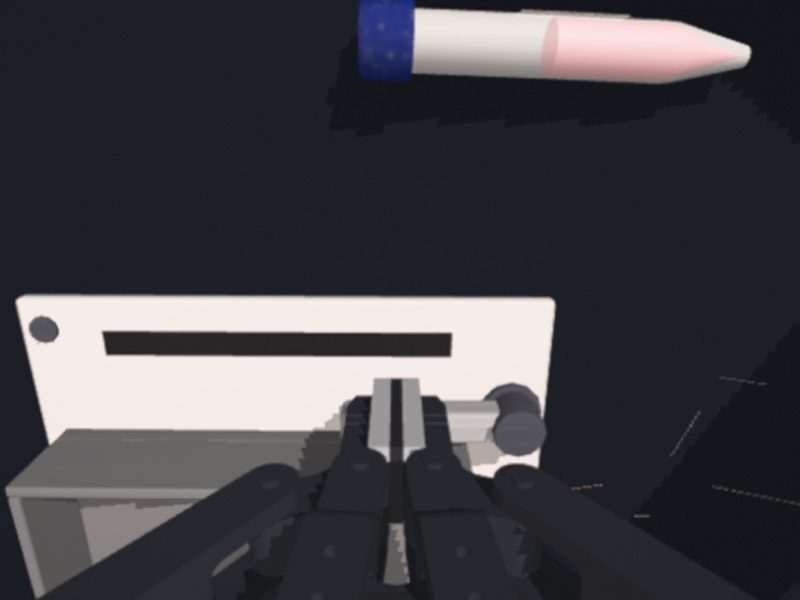

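The wrist view shows the arm pointing along the station's -y (horizontal at row 420) with the finger against the post, and force rising at the stop. The latch is shut. I'll back off, rise and go over the bottles.

```bash
python3 -m pendant '[[[4,0,0],[0,0,0],0],[[6,0,-5],[0,0,0],0],[[0,0,-20],[0,0,0],0],[[0,0,-35],[0,0,0],0],[[0,0,-40],[0,0,0],0.3],[[0,0,-40],[0,0,0],0.6],[[0,0,-40],[0,0,0],0.6],[[0,0,-30],[0,0,0],0.6]]'
python3 -m pendant '[[[-3,20,0],[0,0,0],0.6],[[-3,35,0],[0,0,0],0.6],[[-3,40,0],[0,0,0],0.6],[[-3,40,0],[0,0,0],0.6],[[-3,40,0],[0,0,0],0.6],[[-3,40,0],[0,0,0],0.6],[[-4,40,0],[0,0,0],0.6],[[-4,40,0],[0,0,0],0.6],[[-4,40,0],[0,0,0],0.6],[[-4,35,0],[0,0,0],0.6],[[-4,25,0],[0,0,0],0.6],[[0,0,0],[0,0,0],0.6]]'
cat > caps.py <<'E'
from h import *
def blobs():
    cm=optics.camera_model("wrist");im=optics.get_image("wrist")[:,:,::-1];cv2.imwrite("raw_w7.png",im)
    hsv=cv2.cvtColor(im.copy(),cv2.COLOR_BGR2HSV)
    for n,m,z in(("orange",cv2.inRange(hsv,(5,150,60),(22,255,255)),.127),("white",cv2.inRange(hsv,(0,0,140),(180,60,255)),.097)):
        k,l,s,c=cv2.connectedComponentsWithStats(m)
        for i in range(1,k):
            if s[i,4]>150:print(n,s[i].tolist(),c[i].round(1),ray(cm,c[i],z).round(4))
E
python3 - <<'E'
from caps import *
delta([.4469,.2755,.103],.19+np.pi/2)
cm=optics.camera_model("wrist");print(proj(cm,[[.4469,.2755,.127],[.4512,.3724,.097]]).round(0));blobs()
E
```

```text
t: 16.48
tool_pos: [0.465, -0.1247, 0.2474]
tool_rot: [-0.298, 3.123, -0.003]
contact_force: [1.0, 0.1, 0.4]
opening: 0.0482
grip_force: 0.0
t: 17.48
tool_pos: [0.4259, 0.2742, 0.2432]
tool_rot: [0.307, -3.127, -0.004]
contact_force: [0.3, 1.1, 1.0]
opening: 0.0512
grip_force: 0.0
tcp [0.4259 0.2742 0.2432] t 17.48 shift(tool now) [-20.9  -3.2 140.2] turn [0.002 0.    0.006] shift after turn [-20.9  -2.7 140.2] q6 [ 0.42 -0.24  1.87  0.    1.52 -1.34]
[[249. 208.]
 [352. 219.]]
orange [308, 79, 22, 24, 364] [318.1  90.2] [0.3463 0.307  0.127 ]
orange [311, 169, 57, 60, 1879] [335.4 193.6] [0.421  0.3408 0.127 ]
orange [234, 182, 35, 43, 1237] [251.1 203.5] [0.4424 0.2761 0.127 ]
white [324, 86, 82, 43, 1236] [362.7 108.3] [0.3535 0.3526 0.097 ]
white [401, 125, 33, 15, 209] [414. 131.] [0.3631 0.4007 0.097 ]
white [220, 143, 64, 75, 2652] [251.8 174.5] [0.427  0.2737 0.097 ]
white [472, 169, 40, 17, 409] [493.4 176. ] [0.3871 0.484  0.097 ]
white [336, 201, 30, 31, 693] [350.2 216.2] [0.4488 0.3698 0.097 ]
white [397, 229, 115, 104, 7451] [463.3 281.1] [0.4946 0.5    0.097 ]
white [162, 246, 30, 56, 650] [176.3 272.7] [0.5389 0.2207 0.097 ]
white [316, 246, 30, 55, 627] [330.4 272.2] [0.5095 0.3677 0.097 ]
white [10, 274, 54, 46, 1665] [ 32.6 294. ] [0.5915 0.0823 0.097 ]
white [88, 277, 51, 18, 343] [112.7 285.3] [0.5654 0.1607 0.097 ]
white [184, 292, 94, 75, 5207] [231.6 328.7] [0.5947 0.2851 0.097 ]
white [60, 301, 28, 16, 192] [ 71.  307.7] [0.6007 0.1206 0.097 ]
```

```bash
python3 -m pendant '[[[-10,-1,15],[0,0,0.006],0.6],[[-11,-2,30],[0,0,0],0.6],[[0,0,35],[0,0,0],0.6],[[0,0,25],[0,0,0],0.6],[[0,0,10],[0,0,0],0.6],[[0,0,0],[0,0,0],0.6],[[0,0,0],[0,0,0],0.6]]'
python3 -c "
from h import *
delta([.4467,.2758,.104],.19+np.pi/2)"
```

```text
t: 18.12
tool_pos: [0.4486, 0.2709, 0.1288]
tool_rot: [-0.288, 3.128, 0.0]
contact_force: [0.3, 0.5, 0.0]
opening: 0.0513
grip_force: 0.0
tcp [0.4486 0.2709 0.1288] t 18.12 shift(tool now) [ 0.9  5.2 24.8] turn [ 0.     0.001 -0.007] shift after turn [ 0.9  5.2 24.8] q6 [ 0.4  -0.1   1.94  0.    1.3  -1.35]
```

```bash
python3 -m pendant '[[[1,5,0],[0,0,-0.007],0.6],[[0,0,5],[0,0,0],0.6],[[0,0,10],[0,0,0],0.6],[[0,0,9],[0,0,0],0.6],[[0,0,0],[0,0,0],0.6],[[0,0,0],[0,0,0],0.6]]'
python3 -m pendant '[[[0,0,0],[0,0,0],0.35],[[0,0,0],[0,0,0],0.3],[[0,0,0],[0,0,0],0.3],[[0,0,0],[0,0,0],0],[[0,0,0],[0,0,0],0],[[0,0,0],[0,0,0],0],[[0,0,0],[0,0,0],0]]' 30
python3 -c "
from h import *
delta([.4467,.2758,.104],.19+np.pi/2)"
```

```text
t: 18.62
tool_pos: [0.4455, 0.2757, 0.1029]
tool_rot: [0.3, -3.125, 0.001]
contact_force: [0.1, 0.6, 0.1]
opening: 0.0513
grip_force: 0.0
t: 19.2
tool_pos: [0.4465, 0.2761, 0.1044]
tool_rot: [-0.3, 3.127, 0.0]
contact_force: [0.0, 0.4, 0.8]
opening: 0.03
grip_force: 29.9
tcp [0.4465 0.2761 0.1044] t 19.2 shift(tool now) [-0.1 -0.4  0.4] turn [0.    0.001 0.001] shift after turn [-0.1 -0.4  0.4] q6 [ 0.41 -0.07  1.96  0.    1.26 -1.35]
```

```bash
python3 -m pendant '[[[0,0,-3],[0,0,0],0],[[0,0,-10],[0,0,0],0],[[0,0,-20],[0,0,0],0],[[0,0,-25],[0,0,0],0],[[0,0,-25],[0,0,0],0],[[0,0,-20],[0,0,0],0],[[0,0,-8],[0,0,0],0],[[0,0,0],[0,0,0],0]]' 50
python3 -m pendant '[[[-1,-10,0],[0,0,0],0],[[-1,-20,0],[0,0,0],0],[[-1,-30,0],[0,0,0],0],[[-1,-35,0],[0,0,0],0],[[-1,-35,0],[0,0,0],0],[[-1,-35,0],[0,0,0],0],[[-1,-35,0],[0,0,0],0],[[-1,-35,0],[0,0,0],0],[[-1,-35,0],[0,0,0],0],[[-1,-35,0],[0,0,0],0],[[-1,-35,0],[0,0,0],0],[[-1,-35,0],[0,0,0],0]]'
python3 -m pendant '[[[-1,-35,0],[0,0,0],0],[[-1,-30,0],[0,0,0],0],[[0,-20,0],[0,0,0],0],[[0,-10,0],[0,0,0],0],[[0,0,0],[0,0,0],0],[[0,0,0],[0,0,0],0],[[0,0,0],[0,0,0],0]]'
python3 -c "
from h import *
delta([.5513,-.191,.1184],.19+np.pi/2)"
```

```text
t: 19.87
tool_pos: [0.4476, 0.2766, 0.2183]
tool_rot: [-0.299, 3.122, 0.002]
contact_force: [-0.6, 0.8, -0.0]
opening: 0.03
grip_force: 49.6
t: 20.87
tool_pos: [0.5279, -0.092, 0.2124]
tool_rot: [0.299, -3.123, -0.002]
contact_force: [0.2, 0.0, -1.5]
opening: 0.0292
grip_force: 49.7
t: 21.45
tool_pos: [0.5488, -0.1816, 0.2142]
tool_rot: [0.301, -3.126, -0.002]
contact_force: [-0.1, 0.4, -0.4]
opening: 0.0293
grip_force: 49.8
tcp [ 0.5488 -0.1816  0.2142] t 21.45 shift(tool now) [-0.8 -9.9 95.8] turn [ 0.001 -0.001  0.002] shift after turn [-0.7 -9.7 95.8] q6 [-0.45 -0.05  1.74  0.    1.45 -2.21]
```

```bash
python3 -m pendant '[[[-1,-6,0],[0,0,0],0],[[0,-4,10],[0,0,0],0],[[0,0,20],[0,0,0],0],[[0,0,25],[0,0,0],0],[[0,0,15],[0,0,0],0],[[0,0,8],[0,0,0],0],[[0,0,4],[0,0,0],0],[[0,0,0],[0,0,0],0],[[0,0,0],[0,0,0],0]]'
python3 -c "
from h import *
delta([.5513,-.191,.1184],.19+np.pi/2)"
```

```text
t: 22.2
tool_pos: [0.5529, -0.1925, 0.134]
tool_rot: [-0.3, 3.126, -0.001]
contact_force: [0.0, -0.6, -0.8]
opening: 0.0293
grip_force: 49.8
tcp [ 0.5529 -0.1925  0.134 ] t 22.2 shift(tool now) [ 1.2  1.8 15.6] turn [-0.001  0.001  0.002] shift after turn [ 1.2  1.8 15.6] q6 [-0.46  0.04  1.8  -0.    1.31 -2.22]
```

```bash
python3 -m pendant '[[[1,2,4],[0,0,0],0],[[0,0,4],[0,0,0],0],[[0,0,3],[0,0,0],0],[[0,0,2],[0,0,0],0],[[0,0,1],[0,0,0],0],[[0,0,0],[0,0,0],0],[[0,0,0],[0,0,0],0]]'
python3 -m pendant '[[[0,0,1],[0,0,0],0],[[0,0,0],[0,0,0],0]]'
python3 -c "
from h import *
delta([.5513,-.191,.1184],.19+np.pi/2)"
```

```text
t: 22.78
tool_pos: [0.5509, -0.1906, 0.1191]
tool_rot: [0.3, -3.127, -0.0]
contact_force: [0.3, 0.1, -0.7]
opening: 0.0294
grip_force: 49.8
t: 22.95
tool_pos: [0.5512, -0.1907, 0.1186]
tool_rot: [-0.3, 3.127, -0.001]
contact_force: [-0.6, -0.3, -0.8]
opening: 0.0297
grip_force: 50.0
tcp [ 0.5512 -0.1907  0.1186] t 22.95 shift(tool now) [-0.1 -0.3  0.2] turn [-0.     0.001  0.001] shift after turn [-0.1 -0.3  0.2] q6 [-0.46  0.05  1.81  0.    1.28 -2.22]
```

```bash
python3 -m pendant '[[[0,0,0.8],[0,0,0],0],[[0,0,0],[0,0,0],0],[[0,0,0],[0,0,0],0]]'
python3 -m pendant '[[[0,0,0.8],[0,0,0],0],[[0,0,0],[0,0,0],0],[[0,0,0],[0,0,0],0]]'
```

```text
t: 23.2
tool_pos: [0.5515, -0.1908, 0.1185]
tool_rot: [-0.3, 3.126, -0.001]
contact_force: [-0.5, 1.7, 5.5]
opening: 0.0295
grip_force: 50.4
t: 23.45
tool_pos: [0.5517, -0.1908, 0.1185]
tool_rot: [-0.3, 3.126, -0.001]
contact_force: [-1.9, 2.0, 8.8]
opening: 0.0294
grip_force: 50.8
```

```bash
python3 -m pendant '[[[0,0,-1],[0,0,0],0],[[0,0,0],[0,0,0],0.5],[[0,0,0],[0,0,0],0.55],[[0,0,0],[0,0,0],0.55],[[0,0,-5],[0,0,0],0.55],[[0,0,-15],[0,0,0],0.55],[[0,0,-30],[0,0,0],0.55],[[0,0,-40],[0,0,0],0.55],[[0,0,-25],[0,0,0],0.55]]'
python3 -m pendant '[[[0,20,0],[0,0,0],0.55],[[0,35,0],[0,0,0],0.55],[[0,40,0],[0,0,0],0.55],[[0,40,0],[0,0,0],0.55],[[0,40,0],[0,0,0],0.55],[[0,40,0],[0,0,0],0.55],[[0,40,0],[0,0,0],0.55],[[0,40,0],[0,0,0],0.55],[[0,40,0],[0,0,0],0.55],[[0,40,0],[0,0,0],0.55],[[0,40,0],[0,0,0],0.55],[[0,40,0],[0,0,0],0.55]]'
python3 -m pendant '[[[0,40,0],[0,0,0],0.55],[[0,30,0],[0,0,0],0.55],[[0,20,0],[0,0,0],0.55],[[0,0,0],[0,0,0],0.55],[[0,0,0],[0,0,0],0.55],[[0,0,0],[0,0,0],0.55]]'
python3 - <<'E'
from caps import *
delta([.450,.371,.074],.19+np.pi/2)
cm=optics.camera_model("wrist");print(proj(cm,[[.450,.371,.097]]).round(0));blobs()
E
```

```text
t: 24.2
tool_pos: [0.5516, -0.191, 0.2361]
tool_rot: [-0.3, 3.125, -0.003]
contact_force: [0.9, 0.3, 0.9]
opening: 0.0471
grip_force: 0.0
t: 25.2
tool_pos: [0.4636, 0.2579, 0.2329]
tool_rot: [-0.3, 3.126, 0.0]
contact_force: [1.3, 0.9, -0.1]
opening: 0.047
grip_force: 0.0
t: 25.7
tool_pos: [0.4474, 0.3438, 0.2324]
tool_rot: [0.299, -3.127, 0.001]
contact_force: [-0.2, -0.0, 0.2]
opening: 0.047
grip_force: 0.0
tcp [0.4474 0.3438 0.2324] t 25.7 shift(tool now) [ -7.7  26.3 158.4] turn [-0.001 -0.     0.001] shift after turn [ -7.7  26.2 158.4] q6 [ 0.52 -0.09  1.75 -0.    1.48 -1.24]
[[284. 186.]]
orange [248, 42, 21, 26, 363] [257.5  54.3] [0.353  0.3287 0.127 ]
orange [257, 140, 52, 61, 1711] [279.6 164.8] [0.4254 0.3597 0.127 ]
orange [3, 306, 32, 12, 158] [ 20.6 312.7] [0.5999 0.1644 0.127 ]
orange [0, 328, 48, 53, 903] [ 15.5 349.8] [0.6434 0.1583 0.127 ]
white [263, 50, 91, 46, 1472] [305.7  73.8] [0.3583 0.3678 0.097 ]
white [425, 139, 75, 26, 964] [466.5 150.5] [0.3914 0.5132 0.097 ]
white [498, 147, 14, 26, 227] [506.7 160. ] [0.3925 0.5498 0.097 ]
white [272, 169, 28, 33, 707] [285.2 185.2] [0.4495 0.372  0.097 ]
white [417, 205, 95, 114, 7664] [470.3 264.1] [0.4925 0.5587 0.097 ]
white [353, 219, 77, 71, 4147] [391.5 255. ] [0.4971 0.4829 0.097 ]
white [169, 245, 27, 55, 622] [182.2 271.4] [0.5507 0.296  0.097 ]
white [311, 245, 28, 54, 614] [324.4 270.8] [0.5248 0.4264 0.097 ]
white [24, 257, 56, 19, 362] [ 50.8 265.4] [0.5678 0.1745 0.097 ]
white [130, 274, 30, 35, 549] [143.1 288.3] [0.5763 0.2616 0.097 ]
white [0, 279, 58, 28, 634] [ 26.  292.6] [0.6032 0.1506 0.097 ]
white [189, 284, 41, 68, 1811] [209.8 317.2] [0.5973 0.3291 0.097 ]
white [479, 330, 33, 51, 1065] [499.2 353.5] [0.5871 0.6309 0.097 ]
```

```bash
python3 -m pendant '[[[-4,13,0],[0,0,0],0.55],[[-4,14,10],[0,0,0],0.55],[[0,0,25],[0,0,0],0.55],[[0,0,35],[0,0,0],0.55],[[0,0,30],[0,0,0],0.55],[[0,0,15],[0,0,0],0.55],[[0,0,5],[0,0,0],0.55],[[0,0,0],[0,0,0],0.55],[[0,0,0],[0,0,0],0.55]]'
python3 -c "
from h import *
delta([.4502,.372,.074],.19+np.pi/2)"
```

```text
t: 26.5
tool_pos: [0.451, 0.3727, 0.1137]
tool_rot: [-0.298, 3.126, 0.001]
contact_force: [0.6, 0.5, -0.1]
opening: 0.047
grip_force: 0.0
tcp [0.451  0.3727 0.1137] t 26.5 shift(tool now) [ 1.  -0.6 39.7] turn [0.001 0.002 0.   ] shift after turn [ 0.9 -0.6 39.7] q6 [ 0.56  0.06  1.81  0.    1.27 -1.2 ]
```

```bash
python3 -m pendant '[[[1,-1,10],[0,0,0],0.55],[[0,0,14],[0,0,0],0.55],[[0,0,10],[0,0,0],0.55],[[0,0,5],[0,0,0],0.55],[[0,0,0],[0,0,0],0.55],[[0,0,0],[0,0,0],0.55]]'
python3 -m pendant '[[[0,0,0],[0,0,0],0.35],[[0,0,0],[0,0,0],0.25],[[0,0,0],[0,0,0],0.25],[[0,0,0],[0,0,0],0],[[0,0,0],[0,0,0],0],[[0,0,0],[0,0,0],0],[[0,0,0],[0,0,0],0]]' 30
python3 -c "
from h import *
delta([.4502,.372,.074],.19+np.pi/2)"
```

```text
t: 27.0
tool_pos: [0.4488, 0.3711, 0.0727]
tool_rot: [0.3, -3.126, 0.001]
contact_force: [0.2, 0.1, 0.1]
opening: 0.0467
grip_force: 0.0
t: 27.58
tool_pos: [0.4497, 0.3717, 0.0743]
tool_rot: [-0.3, 3.126, 0.001]
contact_force: [-0.5, 1.4, 3.8]
opening: 0.0238
grip_force: 29.8
tcp [0.4497 0.3717 0.0743] t 27.58 shift(tool now) [-0.5  0.2  0.3] turn [0.001 0.001 0.001] shift after turn [-0.5  0.2  0.3] q6 [ 0.56  0.1   1.84  0.    1.2  -1.2 ]
```

```bash
python3 -m pendant '[[[0,0,-3],[0,0,0],0],[[0,0,-10],[0,0,0],0],[[0,0,-20],[0,0,0],0],[[0,0,-25],[0,0,0],0],[[0,0,-25],[0,0,0],0],[[0,0,-20],[0,0,0],0],[[0,0,-8],[0,0,0],0],[[0,0,0],[0,0,0],0]]' 50
python3 -m pendant '[[[0,-10,0],[0,0,0],0],[[0,-20,0],[0,0,0],0],[[0,-30,0],[0,0,0],0],[[0,-35,0],[0,0,0],0],[[1,-35,0],[0,0,0],0],[[1,-35,0],[0,0,0],0],[[1,-35,0],[0,0,0],0],[[1,-35,0],[0,0,0],0],[[1,-35,0],[0,0,0],0],[[1,-35,0],[0,0,0],0],[[1,-35,0],[0,0,0],0],[[0,-35,0],[0,0,0],0]]'
python3 -m pendant '[[[0,-35,0],[0,0,0],0],[[0,-35,0],[0,0,0],0],[[0,-30,0],[0,0,0],0],[[0,-15,0],[0,0,0],0],[[0,-5,0],[0,0,0],0],[[0,0,0],[0,0,0],0],[[0,0,0],[0,0,0],0],[[0,0,0],[0,0,0],0]]'
python3 -c "
from h import *
delta([.5374,-.1183,.0883],.19+np.pi/2)"
```

```text
t: 28.25
tool_pos: [0.4504, 0.3719, 0.1874]
tool_rot: [-0.299, 3.123, 0.003]
contact_force: [0.3, -0.2, -0.8]
opening: 0.0236
grip_force: 49.1
t: 29.25
tool_pos: [0.5117, -0.0003, 0.1817]
tool_rot: [0.299, -3.123, -0.001]
contact_force: [0.7, 0.9, -2.3]
opening: 0.0236
grip_force: 49.3
t: 29.92
tool_pos: [0.536, -0.1145, 0.1839]
tool_rot: [0.302, -3.126, -0.001]
contact_force: [0.9, 0.0, -1.5]
opening: 0.0233
grip_force: 49.4
tcp [ 0.536  -0.1145  0.1839] t 29.92 shift(tool now) [-0.7 -4.1 95.6] turn [ 0.001 -0.001  0.003] shift after turn [-0.7 -4.  95.6] q6 [-0.35 -0.1   1.84  0.    1.4  -2.11]
```

```bash
python3 -m pendant '[[[-1,-4,0],[0,0,0],0],[[0,0,10],[0,0,0],0],[[0,0,20],[0,0,0],0],[[0,0,15],[0,0,0],0],[[0,0,6],[0,0,0],0],[[0,0,0],[0,0,0],0],[[0,0,0],[0,0,0],0],[[0,0,0],[0,0,0],0]]'
python3 -c "
from h import *
delta([.5374,-.1183,.0883],.19+np.pi/2)"
```

```text
t: 30.58
tool_pos: [0.5389, -0.1198, 0.1346]
tool_rot: [-0.3, 3.126, -0.001]
contact_force: [-0.5, 0.4, -1.2]
opening: 0.0232
grip_force: 49.4
tcp [ 0.5389 -0.1198  0.1346] t 30.58 shift(tool now) [ 1.3  1.8 46.3] turn [-0.001  0.002  0.002] shift after turn [ 1.2  1.7 46.3] q6 [-0.35 -0.04  1.87  0.    1.31 -2.12]
```

```bash
python3 -m pendant '[[[1,1.5,0],[0,0,0.002],0],[[0,0,5],[0,0,0],0],[[0,0,5],[0,0,0],0],[[0,0,5],[0,0,0],0],[[0,0,0],[0,0,0],0],[[0,0,0],[0,0,0],0]]'
python3 -c "
from h import *
delta([.5374,-.1183,.0883],.19+np.pi/2)"
```

```text
t: 31.08
tool_pos: [0.5364, -0.1183, 0.1177]
tool_rot: [0.297, -3.126, -0.001]
contact_force: [-0.2, -0.0, -2.3]
opening: 0.0233
grip_force: 49.4
tcp [ 0.5364 -0.1183  0.1177] t 31.08 shift(tool now) [-1.  -0.2 29.4] turn [ 0.001 -0.001 -0.001] shift after turn [-1.  -0.2 29.4] q6 [-0.35 -0.03  1.89 -0.    1.28 -2.11]
```

```bash
python3 -m pendant '[[[-0.5,0,5],[0,0,0],0],[[0,0,6],[0,0,0],0],[[0,0,6],[0,0,0],0],[[0,0,5],[0,0,0],0],[[0,0,4],[0,0,0],0],[[0,0,0],[0,0,0],0],[[0,0,0],[0,0,0],0]]'
python3 -m pendant '[[[0,0,1],[0,0,0],0],[[0,0,1],[0,0,0],0],[[0,0,0],[0,0,0],0],[[0,0,0],[0,0,0],0]]'
python3 -c "
from h import *
delta([.5374,-.1183,.0883],.19+np.pi/2)"
```

```text
t: 31.67
tool_pos: [0.5371, -0.1183, 0.092]
tool_rot: [0.297, -3.127, -0.001]
contact_force: [0.2, -0.4, -2.1]
opening: 0.0231
grip_force: 49.4
t: 32.0
tool_pos: [0.5375, -0.1184, 0.0907]
tool_rot: [-0.297, 3.127, -0.0]
contact_force: [0.3, 0.3, -1.1]
opening: 0.0228
grip_force: 49.4
tcp [ 0.5375 -0.1184  0.0907] t 32.0 shift(tool now) [0.1 0.1 2.4] turn [-0.     0.    -0.001] shift after turn [0.1 0.1 2.4] q6 [-0.35  0.01  1.91 -0.    1.23 -2.11]
```

```bash
python3 -m pendant '[[[0,0,1],[0,0,0],0],[[0,0,0.8],[0,0,0],0],[[0,0,0],[0,0,0],0],[[0,0,0],[0,0,0],0]]'
python3 -m pendant '[[[0,0,0.8],[0,0,0],0],[[0,0,0],[0,0,0],0],[[0,0,0],[0,0,0],0]]'
```

```text
t: 32.33
tool_pos: [0.5373, -0.1184, 0.0887]
tool_rot: [0.297, -3.127, -0.0]
contact_force: [-0.6, 0.6, -1.4]
opening: 0.0229
grip_force: 49.4
t: 32.58
tool_pos: [0.5376, -0.1184, 0.0884]
tool_rot: [-0.297, 3.127, -0.0]
contact_force: [-0.2, 1.6, 1.5]
opening: 0.0233
grip_force: 49.6
```

```bash
python3 -m pendant '[[[0,0,0],[0,0,0],0.4],[[0,0,0],[0,0,0],0.45],[[0,0,0],[0,0,0],0.45],[[0,0,-3],[0,0,0],0.45],[[0,0,-10],[0,0,0],0.45],[[0,0,-25],[0,0,0],0.45],[[0,0,-40],[0,0,0],0.45],[[0,0,-40],[0,0,0],0.45],[[10,0,-20],[0,0,0],0.45],[[30,0,0],[0,0,0],0.45],[[30,0,0],[0,0,0],0.45],[[20,0,0],[0,0,0],0.45]]'
python3 -m pendant '[[[0,0,0],[0,0,0],0.45],[[0,0,0],[0,0,0],0.45]]'
python3 - <<'E'
from h import *
w=optics.get_image("wrist")[:,:,::-1];s=optics.get_image("side")[:,:,::-1];t=optics.get_image("top")[:,:,::-1]
a=cv2.resize(w,(480,360));b=cv2.resize(s[95:215,200:305],(315,360),interpolation=cv2.INTER_CUBIC)
c=cv2.resize(t[125:245,200:400],(400,240),interpolation=cv2.INTER_CUBIC)
im=np.zeros((600,795,3),np.uint8);im[:360,:480]=a;im[:360,480:]=b;im[360:,:400]=c;cv2.imwrite("pics/end.png",im)
E
```

```text
t: 33.58
tool_pos: [0.4478, -0.1356, 0.2276]
tool_rot: [-0.297, 3.126, -0.002]
contact_force: [0.1, -0.1, -0.3]
opening: 0.0387
grip_force: 0.0
t: 33.75
tool_pos: [0.4488, -0.1355, 0.2271]
tool_rot: [-0.295, 3.126, -0.002]
contact_force: [-0.0, 0.1, 1.2]
opening: 0.0382
grip_force: 0.0
```

View pics/end.png

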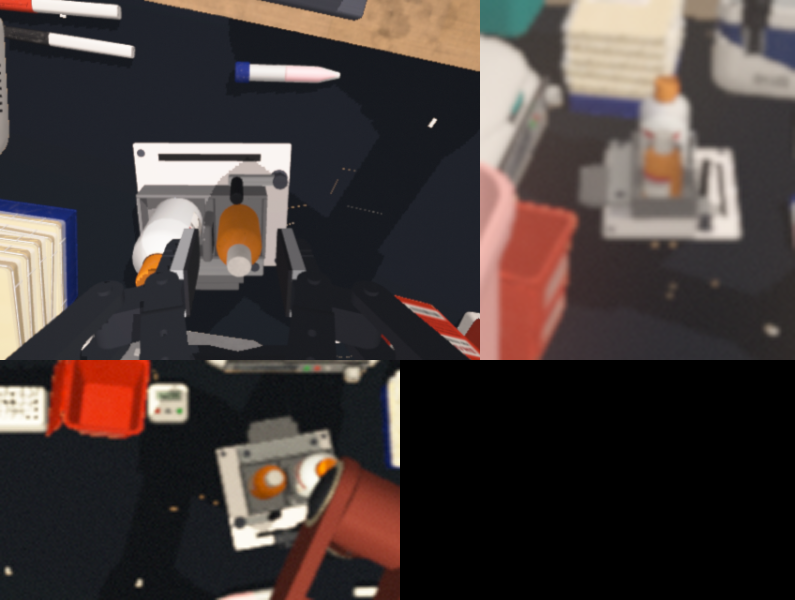

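The final views show both bottles upright, one in each cell: tall white at wrist (170,230), amber at (238,235). The tongue sticks out behind the bar at top-view (272,430), the latch is shut behind the tray at wrist (240,185), and the timer is untouched.

```bash
python3 -c "
from station import ctrl
print(ctrl.finish_job())"
```

```text
the job is handed in; nothing more can be done
None
```

The job is handed in at about 34 s of the allowed 72 s: the carrier is fully home with its tongue under the bar, the latch is shut behind it, both bottles stand upright in their cells and the timer was not moved; no verdict came back.

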